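# Clear the chips off the dust cover and hold it up level over the bayonet socket

## Robot

A 6-joint arm with a two-finger parallel gripper is mounted at the origin on the work surface. World frame = base frame: x ahead of the robot, y to its left, z up, the work surface at z = 0. Lengths are in mm, angles in degrees, forces in N, time in s.
With the tool pointing down it reaches from about 300 to 850 mm from the base axis. Payload 4.2 kg.
Tool frame: the origin (TCP) lies at the very end of the fingers, on their centre line; the grasp point (between the pads) lies 19 mm behind it; z points along the fingers, y is the direction in which the jaws open and shut (so a half turn about z gives the same grasp; the last joint's range is limited). The gripper opens to 91 mm and grips with 3 to 60 N. Pads are 32 mm wide; open, the fingers measure 118 mm over their backs; the gripper's body (76 mm by 178 mm) begins 60 mm behind the grasp point.
Start: joints at [-71.792, 18.312, 89.639, -0, 72.044, -1.146], TCP at [190.567, -542.523, 181.676] pointing down, gripper open.
Joint ranges: [-177.97, 177.97], [-48.28, 115.42], [12.27, 149.76], [-77.06, 257.06], [2.81, 150.46], [-146.56, 146.56]. Speed limits (degrees/s): [147.25, 147.25, 180, 180, 180, 180].

## Interface

Orientations are given as [roll, pitch, yaw] about the fixed x, y, z axes, in that order (R = Rz(yaw) Ry(pitch) Rx(roll)).
In Python, from workcell import monitor, eyes, job gives the robot as it stands.
- The arm moves only by the tool move_arm, never from a script. Its argument "increments" is a list that holds one entry, the list of rows, each a list of 7 numbers: the opening, from 0 (shut) to 1 (fully open), then the shift along the tool's x, y, z in cm, then the turn, a rotation vector about the tool's x, y, z in rad. In form: [[[jaw, x, y, z, ax, ay, az], ...]]. A call has 1 to 12 rows; each row shifts and turns the pose as measured when the row begins, along the tool's axes as they then stand; what a row does not reach is not made up. A row lasts 1/8 s, in which the tool goes at most 62.5 mm and 10.7 degrees, less where a joint would pass 70% of its speed; a pose out of reach is approached as far as the arm can. A call is refused whole if a number of a shift passes 6.25 or a number of a turn 0.188, either way. A call with a gripper value outside its range is refused whole. The fingers move at their own pace and stop on an object; "force" is the grip in N (left out, the last holds). Time passes only in rows, so rows that do not move let the fingers close. It gives the time, the measured TCP pose, the force and the opening at its end, in the units of the state.
- monitor.state(): the state, without advancing time (a new reading comes with each control period).
- eyes.grab_frame(name): name is "scene" or "side" or "wrist"; returns a dict with "color" (480x640x3 uint8, red, green, blue), "z_map" (480x640 float32, mm along the optical axis (not along the pixel's ray), 0 where there is no reading), "camera_matrix" (3x3 intrinsics, pixels), "dist_coeffs" ([k1, k2, p1, p2, k3] as OpenCV has them; the pictures are not rectified), "rvec" (rotation vector, rad) and "tvec" (3), from world to camera coordinates, as OpenCV has them. Camera axes: x right, y down, z forward; pixel columns grow to the right and rows downward; lengths in mm; the calibration is good to about 2 mm. A picture is of the moment at which its call begins.
- job.job_done(): hands the job in, once; it reports no verdict.
The state is a dict: "time_s": time; "qpos": joint angles; "qvel": joint speeds; "effort": joint torques, N m; "ee_pos": TCP position; "ee_rot": TCP orientation; "force": force on the tool from outside, world axes, zero at the start; "torque": the same for the moment, N m; "gripper_width": finger opening in mm.
Only numpy, scipy, OpenCV 4.12 (cv2) and the standard library are available. Lean on these libraries where they do the work, as an engineer would, in place of code of your own. Each camera call takes 0.05 s, during which the arm holds its last target. There are 200 camera calls.

## Task

Loose rust-brown chips lie on the steel dust cover of the blue bayonet socket fixture: with the scraper block, wipe all four of them off the end of the cover into the fixture's yellow chip tray while the cover stays on its seat, then put the scraper back down on the bench and let go of it. Then take the cover by its black handle, lift it straight up about 12 cm clear of the fixture so that the socket can be inspected, and finish while still holding it there in the air, level and still. Do not touch the chips with the fingers, do not tip the cover, and leave the other things on the bench where they are.

Things in the scene. Friction and masses are not known exactly. Their poses are not given: they have to be found in the camera images.
- fixture: Blue fixture, fixed. Origin on the bench under the centre of its round socket; x across, y along the cover, z up. Saddles carry the cover's underside 50 mm up; side guides (tops 55 mm up) and the socket keep it from sliding. At the +y end an open yellow chip tray, 150 mm (x), y from 111 to 215 mm, walls 4 mm thick, 40 mm high; the cover's end overhangs the tray by 19 mm.
- tray_in (a point): Centre of the chip tray's inner floor, 163 mm from the fixture's origin along its y axis, 4 mm above the bench.
- cover_deck (a point): Centre of the top face of the loose steel dust cover: plate 100 (x) by 260 (y) by 8 mm, top 58 mm above the bench when seated, axes along the fixture's. 0.4 to 0.75 kg, balanced about its handle. A spigot below, 62 mm across, 6 mm deep, sits in the socket with 3 mm play: it lifts straight up. The chips lie on the +y half, from 60 mm off the centre to the +y end.
- cover_handle (a point): The grasp point of the cover's upright black handle, 26 mm above the cover's top face at its centre. The handle is a bar 14 mm thick along y, 60 mm long along x, and stands 44 mm above the top face.
- scraper_grip (a point): Grasp point of the scraper block standing on the bench, 76 mm above its underside; x along the blade, z up. Foot (black rubber, wood above) 110 (x) by 32 (y) by 36 mm high; green grip above it 60 (x) by 24 (y), from 36 to 96 mm up. 0.2 to 0.32 kg. The foot is wider than the cover, so one stroke along the cover's y clears it.
- chip0: One of four loose rust-brown steel chips, 16 x 14 x 6 mm, 10 g; origin at the centre of its underside.
- chip1: One of four loose rust-brown steel chips, 16 x 14 x 6 mm, 10 g; origin at the centre of its underside.
- chip2: One of four loose rust-brown steel chips, 16 x 14 x 6 mm, 10 g; origin at the centre of its underside.
- chip3: One of four loose rust-brown steel chips, 16 x 14 x 6 mm, 10 g; origin at the centre of its underside.
- hex_socket: Bystander: chrome hex socket standing on the bench, 54 mm across, 80 mm high; origin under its centre.
- bolt0: Bystander: zinc-plated fishplate bolt standing on its head, head 42 mm across, 111 mm high; origin under its centre.
- bolt1: Bystander: the second such bolt.
- mallet_head: Bystander: orange rubber mallet head standing on one face, 60 mm across, 90 mm high; origin under its centre.
- pitch_comb: Bystander: wooden case with a steel thread pitch comb, 60 x 100 x 19 mm; origin under its centre.
- oil_can: Bystander: red can, 56 mm across, 130 mm high; origin under its centre.
Mind the look-alikes: they are no part of the job. Several things look just like the part that bears scraper_grip: the one meant starts nearest to the robot's base.

How it is judged:
By the outcome, as a careful person would: the job done as asked, in the order asked, and still so for the second after the job is handed in, while the arm keeps its last pose, push and grip.
It also fails if it takes over 72 s, if anything falls off the work surface, if the arm or the gripper's body presses on something with over 40 N, if the wrist force passes 120 N, or if a joint passes its speed limit or range.

## Working session

There is one attempt and no reset: what is moved stays moved. The work goes in short steps, Python scripts to look and compute and a tool call to move; the robot and the scene stay as the last step left them, time stands still between calls to the robot, and variables do not carry over. Pictures are saved under pics/ and viewed, about 8 in all and at most 12, crops included, and the job is handed in when it is done.

Besides the shell and the picture viewer there is one more tool, called as name([rows], argument=value, ...), one row to a line, values as JSON. move_arm: Moves the arm, as the interface text tells. Its arguments: {"type":"object","properties":{"increments":{"type":"array"},"force":{"type":"number"}},"required":["increments"]}

```bash
mkdir -p pics; cat > h.py <<'E'
import numpy as np, cv2
from workcell import monitor, eyes, job
def grab(n,save=None):
    f=eyes.grab_frame(n)
    if save: cv2.imwrite(f'pics/{save}.png',f['color'][:,:,::-1])
    return f
def world(f):
    "per-pixel world points from depth"
    K=np.array(f['camera_matrix'],float);D=np.array(f['dist_coeffs'],float)
    R=cv2.Rodrigues(np.array(f['rvec'],float))[0];t=np.array(f['tvec'],float).ravel()
    v,u=np.mgrid[0:480,0:640]
    p=cv2.undistortPoints(np.stack([u,v],-1).reshape(-1,1,2).astype(np.float64),K,D).reshape(480,640,2)
    z=f['z_map'].astype(float)
    c=np.dstack([p*z[...,None],z])
    w=(c-t)@R
    w[z==0]=np.nan
    return w
E
python3 - <<'E'
from h import *
print(monitor.state())
for n in('scene','side'):
    f=grab(n,n);np.save(n+'_w.npy',world(f));R=cv2.Rodrigues(np.array(f['rvec'],float))[0];print(n,-R.T@np.array(f['tvec']).ravel(),R[2])
a=cv2.imread('pics/scene.png');b=cv2.imread('pics/side.png')
E
```

```text
{'time_s': 0.0, 'qpos': array([-7.17913631e+01,  1.83516354e+01,  8.97073155e+01, -3.70509530e-04,
        7.20417488e+01, -1.14471947e+00]), 'qvel': array([ 0.11786614,  0.12420632,  0.05570225, -0.01692698, -0.02703613,
        0.03083781]), 'effort': array([ 1.19120148e-03, -4.12466347e+01, -2.31970489e+01,  7.27650197e-02,
        4.55715274e-02, -1.48062295e-04]), 'ee_pos': array([ 190.38635706, -541.97400627,  180.81421049]), 'ee_rot': array([-1.79899313e+02, -1.65956790e-03,  1.93534694e+01]), 'force': array([0.48071436, 0.75173761, 0.4646629 ]), 'torque': array([-0.00688505, -0.00592675, -0.04176942]), 'gripper_width': 90.7866810869095}
scene [1181.1511508    84.37194342 1015.48149426] [-0.55386455 -0.04118751 -0.83158742]
side [ 346.97870344  966.7626907  1093.53844536] [ 0.16115272 -0.67421249 -0.72074082]
```

View pics/scene.png

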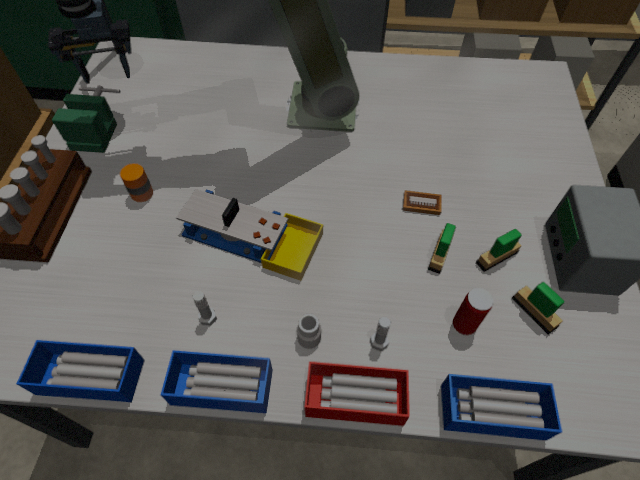

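View pics/side.png

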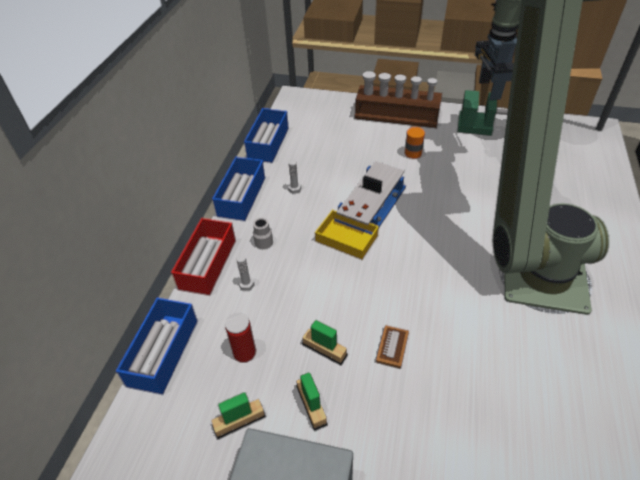

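Scene view: the fixture is at about (240,235), with its yellow tray to the right at (292,247) and four chips near (265,230). Three scrapers stand at (443,248), (500,250) and (540,305). The side view agrees. Next I'll measure.

```bash
cat > m.py <<'E'
from h import *
def masks(n):
    im=cv2.imread(f'pics/{n}.png');h=cv2.cvtColor(im,cv2.COLOR_BGR2HSV).astype(int);H,S,V=h[...,0],h[...,1],h[...,2]
    return dict(green=(H>50)&(H<75)&(S>150),yellow=(H>22)&(H<33)&(S>180)&(V>90),chip=(H<14)&(S>110)&(V>60),black=(V<40),steel=(S<50)&(V>80),wood=(H>10)&(H<22)&(S>80))
E
python3 - <<'E'
from m import *
for n in('scene','side'):
    w=np.load(n+'_w.npy');m=masks(n);print(n)
    for k in('green','yellow','chip','black'):
        mk=m[k]&np.isfinite(w[...,2])
        if k=='green': mk&=(w[...,2]>20)&(w[...,2]<130)&(w[...,0]>250)
        if k=='yellow': mk&=(w[...,0]>300)
        if k=='chip': mk&=(w[...,2]>50)&(w[...,2]<75)
        if k=='black': mk&=(w[...,2]>60)&(w[...,2]<115)
        nn,l,st,c=cv2.connectedComponentsWithStats(mk.astype(np.uint8))
        for i in range(1,nn):
            if st[i,4]<12: continue
            p=w[l==i]
            top=p[:,2]>np.percentile(p[:,2],97)-6
            q=p[top] if k!='chip' else p
            r=cv2.minAreaRect(q[:,:2].astype(np.float32))
            print(k,st[i,4],c[i].round(),'z%.0f-%.0f'%(np.percentile(p[:,2],3),np.percentile(p[:,2],97)),np.round(r[0]),np.round(r[1]),round(r[2],1),'rng %.0f'%np.hypot(*r[0]), 'med',np.median(q[:,:2],0).round(1))
    # deck
    mk=m['steel']&(w[...,2]>50)&(w[...,2]<66)&(w[...,0]<700)&(abs(w[...,1])<400)
    nn,l,st,c=cv2.connectedComponentsWithStats(mk.astype(np.uint8));i=1+np.argmax(st[1:,4])
    print('deck',st[i,4],c[i],np.median(w[l==i],0),cv2.minAreaRect(w[l==i][:,:2].astype(np.float32)))
E
```

```text
scene
green 14 [ 81. 127.] z85-103 [ 259. -631.] [15.  3.] 72.4 rng 683 med [ 259.2 -631.4]
green 23 [ 67. 132.] z58-73 [ 257. -690.] [ 3. 30.] 0.5 rng 736 med [ 256.4 -687.4]
green 21 [ 82. 136.] z44-74 [ 258. -647.] [ 4. 10.] 13.4 rng 696 med [ 258.7 -647.8]
green 12 [ 95. 139.] z36-59 [ 257. -610.] [14.  4.] 83.9 rng 662 med [ 258.6 -610.9]
green 117 [565. 215.] z79-129 [476. 608.] [53.  4.] 0.4 rng 772 med [472.  607.8]
green 295 [445. 239.] z44-99 [524. 335.] [21. 57.] 72.0 rng 622 med [525.  335.3]
green 81 [566. 230.] z76-126 [516. 608.] [ 1. 20.] 89.7 rng 797 med [519.5 607.6]
green 425 [505. 243.] z45-98 [522. 476.] [23. 58.] 35.7 rng 706 med [522.9 475.3]
green 19 [568. 239.] z80-111 [521. 608.] [3. 0.] 44.9 rng 801 med [521.3 608. ]
green 22 [572. 242.] z90-124 [534. 608.] [14.  2.] 0.0 rng 809 med [534.4 608. ]
green 659 [545. 299.] z45-98 [664. 543.] [58. 24.] 37.6 rng 858 med [664.7 543.5]
yellow 27 [295. 217.] z38-42 [466. -32.] [57. 10.] 83.2 rng 467 med [466.8 -33. ]
yellow 1365 [293. 248.] z1-41 [555. -35.] [104. 125.] 73.6 rng 556 med [600.9 -18.8]
chip 91 [137. 18
[... 3774 characters left out ...]
04 med [896.3 148.6]
chip 123 [243. 347.] z50-74 [695. 400.] [49. 18.] 29.3 rng 802 med [690.5 404.4]
black 41 [606. 109.] z63-113 [-213. -713.] [13.  5.] 76.9 rng 744 med [-213.3 -710.1]
black 181 [372. 184.] z68-104 [ 494. -182.] [13. 52.] 78.2 rng 526 med [ 492.7 -181.3]
black 28 [260. 223.] z76-85 [769.  32.] [17. 15.] 20.5 rng 770 med [768.7  30. ]
black 98 [498. 257.] z90-114 [139.  49.] [ 4. 78.] 17.8 rng 147 med [138.4  48.7]
black 103 [548. 278.] z61-73 [13. 56.] [104.  29.] 9.4 rng 57 med [30.  59.2]
deck 1727 [371.34800232 192.42790967] [ 491.2267639  -168.36465674   58.0883566 ] ((499.3658142089844, -189.07403564453125), (266.11187744140625, 113.8396224975586), 73.81584167480469)
```

```bash
cat > plan.py <<'E'
import sys
from h import *
from scipy.spatial.transform import Rotation as Ro
def plan(x,y,z,yaw,n,jaw):
    s=monitor.state();p=np.array(s['ee_pos']);r=Ro.from_euler('xyz',s['ee_rot'],degrees=True)
    T=Ro.from_euler('xyz',[180,0,yaw],degrees=True);g=np.array([x,y,z])
    rv=(T*r.inv()).as_rotvec()
    rv_rows=[]
    for i in range(n):
        ri=Ro.from_rotvec(rv*i/n)*r
        d=ri.inv().apply((g-p)/n)/10; a=ri.inv().apply(rv/n)
        rv_rows.append([jaw,*np.round(d,2)+0.,*np.round(a,3)+0.])
    print('t%.2f'%s['time_s'],p.round(1),s['ee_rot'].round(2),'F',s['force'].round(1),'w%.1f'%s['gripper_width'])
    print('['+',\n'.join('['+','.join('%g'%v for v in q)+']' for q in rv_rows)+']')
if __name__=='__main__':
    a=list(map(float,sys.argv[1:]));plan(*a[:4],int(a[4]),a[5])
E
python3 plan.py 521 336.5 240 162.5 24 1
```

```text
t0.10 [ 190.4 -542.   180.9] [-179.91    0.     19.35] F [ 0.3  0.4 -0.2] w90.9
[[1,2.51,-3,-0.24,0,0,-0.104],
[1,2.81,-2.72,-0.24,0,0,-0.104],
[1,3.08,-2.41,-0.24,0,0,-0.104],
[1,3.31,-2.08,-0.24,0,0,-0.104],
[1,3.51,-1.72,-0.24,0,0,-0.104],
[1,3.67,-1.35,-0.24,0,0,-0.104],
[1,3.79,-0.96,-0.24,0,0,-0.104],
[1,3.87,-0.56,-0.24,0,0,-0.104],
[1,3.91,-0.16,-0.24,0,0,-0.104],
[1,3.9,0.25,-0.24,0,0,-0.104],
[1,3.86,0.65,-0.24,0,0,-0.104],
[1,3.77,1.05,-0.24,0,0,-0.104],
[1,3.64,1.44,-0.25,0,0,-0.104],
[1,3.47,1.81,-0.25,0,0,-0.104],
[1,3.26,2.16,-0.25,0,0,-0.104],
[1,3.02,2.48,-0.25,0,0,-0.104],
[1,2.75,2.79,-0.25,0,0,-0.104],
[1,2.44,3.06,-0.25,0,0,-0.104],
[1,2.11,3.29,-0.25,0,0,-0.104],
[1,1.76,3.49,-0.25,0,0,-0.104],
[1,1.38,3.66,-0.25,0,0,-0.104],
[1,1,3.78,-0.25,0,0,-0.104],
[1,0.6,3.87,-0.25,0,0,-0.104],
[1,0.19,3.91,-0.25,0,0,-0.104]]
```

move_arm([
  [[1, 2.5, -3, -0.5, 0, 0, -0.1], [1, 2.8, -2.7, -0.5, 0, 0, -0.1], [1, 3.1, -2.4, -0.5, 0, 0, -0.1], [1, 3.3, -2.1, -0.5, 0, 0, -0.1], [1, 3.5, -1.7, -0.5, 0, 0, -0.1], [1, 3.7, -1.4, -0.5, 0, 0, -0.1], [1, 3.8, -1, -0.5, 0, 0, -0.1], [1, 3.9, -0.6, -0.5, 0, 0, -0.1], [1, 3.9, -0.2, -0.5, 0, 0, -0.1], [1, 3.9, 0.3, -0.5, 0, 0, -0.1], [1, 3.9, 0.7, -0.5, 0, 0, -0.1], [1, 3.8, 1.1, -0.5, 0, 0, -0.1]],
])

```text
time_s: 1.6
ee_pos: [360.6, -88.8, 239.9]
ee_rot: [-179.8, -0.5, 90.0]
force: [0.6, 0.6, -0.6]
gripper_width: 91.0
```

```bash
python3 plan.py 521 336.5 220 162.5 12 1
```

```text
t1.60 [360.6 -88.8 239.9] [-179.76   -0.51   90.03] F [ 0.6  0.6 -0.6] w91.0
[[1,3.54,1.34,0.19,0,-0.001,-0.105],
[1,3.38,1.7,0.19,0,-0.001,-0.105],
[1,3.18,2.05,0.19,0,-0.001,-0.105],
[1,2.95,2.37,0.18,0,-0.001,-0.105],
[1,2.68,2.67,0.18,0,-0.001,-0.105],
[1,2.39,2.94,0.18,0,-0.001,-0.105],
[1,2.07,3.17,0.17,0,-0.001,-0.105],
[1,1.72,3.37,0.17,0,-0.001,-0.105],
[1,1.36,3.54,0.17,0,-0.001,-0.105],
[1,0.98,3.66,0.17,0,-0.001,-0.105],
[1,0.59,3.74,0.17,0,-0.001,-0.105],
[1,0.19,3.78,0.17,0,-0.001,-0.105]]
```

move_arm([
  [[1, 3.5, 1.3, 0.2, 0, 0, -0.105], [1, 3.4, 1.7, 0.2, 0, 0, -0.105], [1, 3.2, 2.1, 0.2, 0, 0, -0.105], [1, 3, 2.4, 0.2, 0, 0, -0.105], [1, 2.7, 2.7, 0.2, 0, 0, -0.105], [1, 2.4, 2.9, 0.2, 0, 0, -0.105], [1, 2.1, 3.2, 0.2, 0, 0, -0.105], [1, 1.7, 3.4, 0.2, 0, 0, -0.105], [1, 1.4, 3.5, 0.2, 0, 0, -0.105], [1, 1, 3.7, 0.2, 0, 0, -0.105], [1, 0.6, 3.7, 0.2, 0, 0, -0.105], [1, 0.2, 3.8, 0.2, 0, 0, -0.105]],
])

```text
time_s: 3.1
ee_pos: [513.3, 355.5, 213.8]
ee_rot: [179.9, -0.6, 164.8]
force: [0.3, -0.6, -0.2]
gripper_width: 91.4
```

```bash
python3 - <<'E'
from m import *
f=grab('wrist','w1');np.save('w1_w.npy',world(f));w=world(f);m=masks('w1')['green']&(w[...,2]>92)&(w[...,2]<102)
nn,l,st,c=cv2.connectedComponentsWithStats(m.astype(np.uint8))
for i in range(1,nn):
  if st[i,4]>100: print(st[i],cv2.minAreaRect(w[l==i][:,:2].astype(np.float32)),w[l==i].mean(0))
E
python3 plan.py 521 336.5 150 162.5 6 1
```

```text
t3.15 [514.4 360.3 212.6] [179.67  -0.6  165.09] F [2.4 3.  0.2] w91.2
[[1,-0.22,-0.36,1.04,0.001,-0.002,0.008],
[1,-0.22,-0.36,1.04,0.001,-0.002,0.008],
[1,-0.22,-0.36,1.04,0.001,-0.002,0.008],
[1,-0.22,-0.35,1.04,0.001,-0.002,0.008],
[1,-0.22,-0.35,1.04,0.001,-0.002,0.008],
[1,-0.22,-0.35,1.04,0.001,-0.002,0.008]]
```

View pics/w1.png

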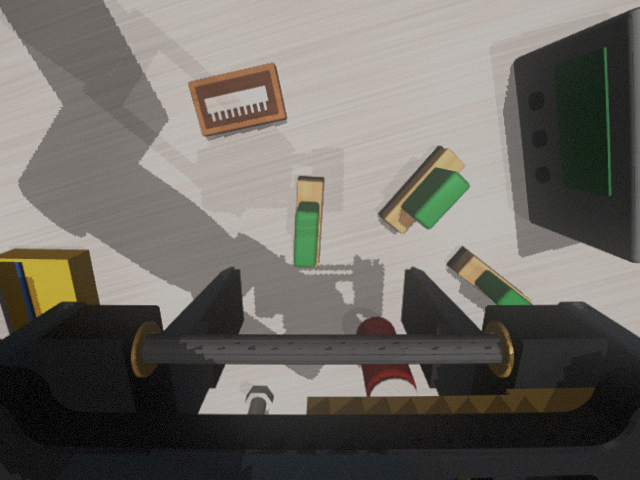

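The wrist view shows the scraper (green grip at 308,235) between the fingers, with its blade aligned to the pads. Checking the world numbers for it.

```bash
python3 - <<'E'
from m import *
w=np.load('w1_w.npy');m=masks('w1')['green'];print(w[230,306],w[240,308],w[190,312])
m[:, :250]=0;m[:,350:]=0;m[300:]=0
p=w[m];p=p[np.isfinite(p[:,2])];print(len(p),np.percentile(p[:,2],[5,50,95]))
q=p[p[:,2]>np.percentile(p[:,2],95)-5];print(cv2.minAreaRect(q[:,:2].astype(np.float32)))
E
```

```text
[510.53540849 340.14575823  97.66610088] [521.03928489 339.23505289  97.83466146] [481.36908058 352.82678071  36.87607885]Traceback (most recent call last):
  File "<stdin>", line 4, in <module>
    return _quantile_unchecked(
        a, q, axis, out, overwrite_input, method, keepdims, weights)
    return _ureduce(a,
                    func=_quantile_ureduce_func,
    ...<5 lines>...
                    overwrite_input=overwrite_input,
                    method=method)
    r = func(a, **kwargs)
    result = _quantile(arr,
                       quantiles=q,
    ...<2 lines>...
                       out=out,
                       weights=wgt)
    slices_having_nans = np.isnan(arr[-1, ...])
                                  ~~~^^^^^^^^^
IndexError: index -1 is out of bounds for axis 0 with size 0
```

```bash
python3 - <<'E'
from m import *
w=np.load('w1_w.npy');h=cv2.cvtColor(cv2.imread('pics/w1.png'),cv2.COLOR_BGR2HSV);print(h[235,308])
m=(h[...,1]>140)&(h[...,0]>40)&(h[...,0]<90);m[:, :250]=0;m[:,350:]=0;m[300:]=0
q=w[m&(w[...,2]>94)&(w[...,2]<101)];print(len(q),q.mean(0),cv2.minAreaRect(q[:,:2].astype(np.float32)))
m=(h[...,1]>60)&(h[...,0]>8)&(h[...,0]<28)&(w[...,2]>30)&(w[...,2]<40);m[:, :280]=0;m[:,340:]=0;m[300:]=0
q=w[m];print(cv2.minAreaRect(q[:,:2].astype(np.float32)))
E
python3 plan.py 521 338 125 163 5 1
```

```text
[ 63 118 145]
0 [nan nan nan] ((0.0, 0.0), (0.0, 0.0), 0.0)
((520.4390258789062, 336.9599914550781), (29.442750930786133, 104.68927001953125), 71.3249740600586)
t3.15 [514.4 360.3 212.6] [179.67  -0.6  165.09] F [2.4 3.  0.2] w91.2
[[1,-0.26,-0.41,1.75,0.001,-0.002,0.007],
[1,-0.26,-0.4,1.75,0.001,-0.002,0.007],
[1,-0.26,-0.4,1.75,0.001,-0.002,0.007],
[1,-0.26,-0.4,1.75,0.001,-0.002,0.007],
[1,-0.26,-0.39,1.75,0.001,-0.002,0.007]]<stdin>:4: RuntimeWarning: Mean of empty slice.
  ret = um.true_divide(
```

move_arm([
  [[1, -0.3, -0.4, 0, 0.003, -0.005, 0.02], [1, -0.3, -0.4, 1.7, 0.002, -0.004, 0.02], [1, -0.3, -0.4, 1.7, 0, -0.001, 0.015], [1, -0.3, -0.4, 1.7, 0, 0, 0], [1, -0.2, -0.4, 1.7, 0, 0, 0], [1, 0, -0.1, 1.7, 0, 0, 0], [1, 0, 0, 0, 0, 0, 0]],
])

```text
time_s: 4.03
ee_pos: [519.7, 328.1, 124.2]
ee_rot: [-179.6, -0.1, 161.2]
force: [0.4, -0.1, 0.4]
gripper_width: 91.4
```

```bash
python3 plan.py 521 337 57 161.8 6 1
```

```text
t4.03 [519.7 328.1 124.2] [-1.7965e+02 -7.0000e-02  1.6119e+02] F [ 0.4 -0.1  0.4] w91.4
[[1,0.03,0.15,1.12,-0.001,0,-0.002],
[1,0.03,0.15,1.12,-0.001,0,-0.002],
[1,0.02,0.15,1.12,-0.001,0,-0.002],
[1,0.02,0.15,1.12,-0.001,0,-0.002],
[1,0.02,0.15,1.12,-0.001,0,-0.002],
[1,0.02,0.15,1.12,-0.001,0,-0.002]]
```

move_arm([
  [[1, 0.1, 0.5, 0.5, -0.003, 0, -0.005], [1, 0, 0.3, 1.2, -0.002, 0, 0], [1, 0, 0.1, 1.2, 0, 0, 0], [1, 0, 0, 1.2, 0, 0, 0], [1, 0, 0, 1.2, 0, 0, 0], [1, 0, 0, 1, 0, 0, 0], [1, 0, 0, 0.3, 0, 0, 0], [1, 0, 0, 0, 0, 0, 0]],
])

```text
time_s: 5.03
ee_pos: [522.3, 337.4, 55.0]
ee_rot: [180.0, 0.0, 161.4]
force: [0.3, -0.5, 0.3]
gripper_width: 91.4
```

```bash
python3 plan.py 521 337 57 161.8 1 1
```

```text
t5.03 [522.3 337.4  55. ] [1.7997e+02 1.0000e-02 1.6142e+02] F [ 0.3 -0.5  0.3] w91.4
[[1,0.11,-0.07,-0.2,0,0,-0.007]]
```

move_arm([
  [[0, 0, 0, 0, 0, 0, 0], [0, 0, 0, 0, 0, 0, 0], [0, 0, 0, 0, 0, 0, 0], [0, 0, 0, 0, 0, 0, 0], [0, 0, 0, 0, 0, 0, 0], [0, 0, 0, 0, 0, 0, 0], [0, 0, 0, 0, 0, 0, 0], [0, 0, 0, 0, 0, 0, 0]],
], force=45)

```text
time_s: 6.02
ee_pos: [523.1, 337.7, 56.5]
ee_rot: [179.9, 0.1, 161.4]
force: [-0.3, -0.7, -0.0]
gripper_width: 23.4
```

```bash
python3 plan.py 520 337 230 161.8 6 0
```

```text
t6.03 [523.1 337.7  56.5] [1.7986e+02 1.2000e-01 1.6141e+02] F [-0.3 -0.7 -0. ] w23.4
[[0,0.04,-0.02,-2.89,0,0,-0.001],
[0,0.04,-0.02,-2.89,0,0,-0.001],
[0,0.04,-0.02,-2.89,0,0,-0.001],
[0,0.04,-0.02,-2.89,0,0,-0.001],
[0,0.04,-0.02,-2.89,0,0,-0.001],
[0,0.04,-0.03,-2.89,0,0,-0.001]]
```

move_arm([
  [[0, 0, 0, -1, 0, 0, 0], [0, 0, 0, -2.5, 0, 0, 0], [0, 0, 0, -3, 0, 0, 0], [0, 0, 0, -3, 0, 0, 0], [0, 0, 0, -3, 0, 0, 0], [0, 0, 0, -2.5, 0, 0, 0], [0, 0, 0, -1, 0, 0, 0], [0, 0, 0, 0, 0, 0, 0]],
])

```text
time_s: 7.02
ee_pos: [521.0, 336.7, 221.4]
ee_rot: [-179.9, -0.1, 161.4]
force: [-0.0, -0.4, -2.3]
gripper_width: 23.6
```

```bash
python3 plan.py 505.4 -154 205 164.3 12 0
```

```text
t7.03 [521.  336.7 221.4] [-1.7994e+02 -8.0000e-02  1.6142e+02] F [-0.  -0.4 -2.3] w23.6
[[0,-1.18,-3.92,0.14,0,0,-0.004],
[0,-1.16,-3.92,0.14,0,0,-0.004],
[0,-1.15,-3.93,0.14,0,0,-0.004],
[0,-1.13,-3.93,0.14,0,0,-0.004],
[0,-1.11,-3.94,0.14,0,0,-0.004],
[0,-1.1,-3.94,0.14,0,0,-0.004],
[0,-1.08,-3.95,0.14,0,0,-0.004],
[0,-1.06,-3.95,0.14,0,0,-0.004],
[0,-1.05,-3.96,0.14,0,0,-0.004],
[0,-1.03,-3.96,0.14,0,0,-0.004],
[0,-1.01,-3.96,0.14,0,0,-0.004],
[0,-1,-3.97,0.14,0,0,-0.004]]
```

move_arm([
  [[0, -0.6, -2, 0, 0, 0, -0.004], [0, -1.2, -3.9, 0, 0, 0, -0.004], [0, -1.2, -4, 0.1, 0, 0, -0.004], [0, -1.1, -4, 0.1, 0, 0, -0.004], [0, -1.1, -4, 0.1, 0, 0, -0.004], [0, -1.1, -4, 0.1, 0, 0, -0.004], [0, -1.1, -4, 0.1, 0, 0, -0.004], [0, -1.1, -4, 0.1, 0, 0, -0.004], [0, -1.1, -4, 0.1, 0, 0, -0.004], [0, -1, -4, 0.1, 0, 0, -0.004], [0, -1, -3.5, 0.1, 0, 0, -0.004], [0, -0.6, -2, 0.1, 0, 0, -0.004]],
])

```text
time_s: 8.52
ee_pos: [492.5, -140.1, 199.7]
ee_rot: [-178.9, -1.5, 164.2]
force: [-0.1, 0.8, -1.6]
gripper_width: 24.1
```

```bash
python3 - <<'E'
from m import *
from workcell import monitor
f=grab('wrist','w2');np.save('w2_w.npy',world(f))
E
python3 plan.py 505.4 -154 205 164.3 4 0
```

```text
t8.57 [ 492.3 -142.4  199.4] [-178.73   -1.55  164.2 ] F [ 0.  -2.4 -1.3] w23.6
[[0,-0.39,-0.19,-0.15,-0.006,-0.007,0],
[0,-0.39,-0.19,-0.14,-0.006,-0.007,0],
[0,-0.39,-0.19,-0.14,-0.006,-0.007,0],
[0,-0.39,-0.19,-0.14,-0.006,-0.007,0]]
```

View pics/w2.png

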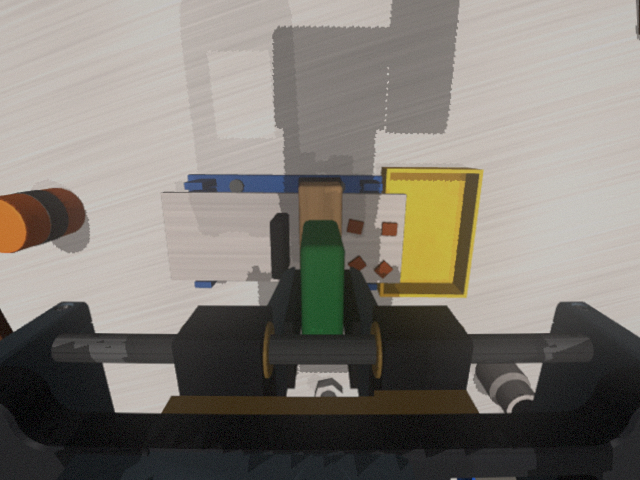

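The wrist view shows the scraper held over the deck just past the handle (280,245), with the chips at (355,227), (389,229), (357,264) and (383,269), and the tray to the right. Refining the cover pose from it.

```bash
python3 - <<'E'
from m import *
w=np.load('w2_w.npy');h=cv2.cvtColor(cv2.imread('pics/w2.png'),cv2.COLOR_BGR2HSV)
z=w[...,2];m=(abs(z-58)<5);m[:180]=0;m[300:]=0
m=cv2.morphologyEx(m.astype(np.uint8),cv2.MORPH_OPEN,np.ones((3,3)))
m[:,:150]=0;m[:,415:]=0
q=w[m>0];print(len(q),np.median(q[:,2]),cv2.minAreaRect(q[:,:2].astype(np.float32)))
q2=q[abs(q[:,2]-np.median(q[:,2]))<1.5]
# edges by local frame percentiles for several yaws
for yaw in(73,74,75):
    a=np.radians(yaw);Y=q2[:,:2]@[np.cos(a),np.sin(a)];X=q2[:,:2]@[np.sin(a),-np.cos(a)]
    print(yaw,np.percentile(X,[.3,99.7]),np.percentile(Y,[.3,99.7]))
m=(z>100)&(z<108);m[:,:260]=0;m[:,292:]=0;m[:200]=0;m[290:]=0
q=w[m];print('handle',len(q),np.median(q,0),cv2.minAreaRect(q[:,:2].astype(np.float32)))
m=(z>36)&(z<46)&(h[...,0]>20)&(h[...,0]<34)&(h[...,1]>150);m[:,:370]=0;m[:160]=0;m[300:]=0
q=w[m];print('tray',len(q),cv2.minAreaRect(q[:,:2].astype(np.float32)))
H=h[...,0].astype(int);m=(H<14)&(h[...,1]>110)&(abs(z-62)<6);m[:,:340]=0;m[:,410:]=0;m[:200]=0;m[290:]=0
nn,l,st,c=cv2.connectedComponentsWithStats(m.astype(np.uint8))
for i in range(1,nn):
    if st[i,4]>20: print('chip',c[i].round(),w[l==i].mean(0).round(1))
E
```

```text
15066 59.24949391047073 ((494.70269775390625, -187.33563232421875), (259.4403991699219, 120.74131774902344), 74.12469482421875)
73 [477.76187081 578.31940899] [-163.29000598   94.22234447]
74 [478.15030013 576.72803667] [-172.36787041   85.03994825]
75 [475.92454501 577.04181031] [-181.62785307   75.91063894]
handle 815 [ 493.05625788 -186.08449775  102.99981463] ((495.0562438964844, -187.01380920410156), (14.091647148132324, 59.25578308105469), 73.75646209716797)
tray 1008 ((540.1224975585938, -31.324447631835938), (104.48623657226562, 149.8052978515625), 73.9090805053711)
chip [355. 226.] [ 501.1 -109.1   65.3]
chip [389. 229.] [513.  -75.1  65.3]
chip [357. 263.] [ 541.8 -116.8   65.2]
chip [383. 269.] [555.5 -91.3  65.2]
```

```bash
python3 plan.py 505.7 -153.4 160 163.95 5 0
```

```text
t8.57 [ 492.3 -142.4  199.4] [-178.73   -1.55  164.2 ] F [ 0.  -2.4 -1.3] w23.6
[[0,-0.34,-0.12,0.78,-0.004,-0.005,0.001],
[0,-0.34,-0.13,0.78,-0.004,-0.005,0.001],
[0,-0.33,-0.13,0.78,-0.004,-0.005,0.001],
[0,-0.33,-0.13,0.79,-0.004,-0.005,0.001],
[0,-0.32,-0.13,0.79,-0.004,-0.005,0.001]]
```

move_arm([
  [[0, -0.4, -0.1, 0.6, -0.007, -0.009, 0.003], [0, -0.4, -0.1, 0.8, -0.007, -0.009, 0.002], [0, -0.3, -0.1, 0.8, -0.005, -0.006, 0], [0, -0.3, -0.1, 0.8, -0.003, -0.003, 0], [0, -0.2, -0.1, 0.8, 0, 0, 0], [0, 0, 0, 0, 0, 0, 0], [0, 0, 0, 0, 0, 0, 0]],
])

```text
time_s: 9.45
ee_pos: [503.9, -150.6, 156.2]
ee_rot: [179.9, -0.2, 164.0]
force: [0.5, 0.2, -3.4]
gripper_width: 23.8
```

```bash
python3 plan.py 505.7 -153.4 120 163.95 5 0
```

```text
t9.45 [ 503.9 -150.6  156.2] [179.88  -0.23 163.98] F [ 0.5  0.2 -3.4] w23.8
[[0,-0.05,-0.05,0.72,0,-0.001,0],
[0,-0.05,-0.04,0.72,0,-0.001,0],
[0,-0.05,-0.04,0.72,0,-0.001,0],
[0,-0.05,-0.04,0.72,0,-0.001,0],
[0,-0.05,-0.04,0.72,0,-0.001,0]]
```

move_arm([
  [[0, -0.1, -0.1, 0.6, 0.001, -0.002, 0], [0, -0.1, -0.1, 0.9, 0.001, -0.002, 0], [0, 0, 0, 0.9, 0, 0, 0], [0, 0, 0, 0.9, 0, 0, 0], [0, 0, 0, 0.3, 0, 0, 0], [0, 0, 0, 0, 0, 0, 0], [0, 0, 0, 0, 0, 0, 0]],
])

```text
time_s: 10.32
ee_pos: [505.6, -153.2, 117.8]
ee_rot: [-180.0, 0.0, 164.0]
force: [-1.1, -0.5, -1.6]
gripper_width: 23.2
```

```bash
python3 plan.py 505.7 -153.4 115 163.95 1 0
```

```text
t10.32 [ 505.6 -153.2  117.8] [-1.7999e+02  4.0000e-02  1.6399e+02] F [-1.1 -0.5 -1.6] w23.2
[[0,-0.02,-0.02,0.28,0,0.001,0.001]]
```

Ease down until light contact.

move_arm([
  [[0, 0, 0, 0.15, 0, 0, 0], [0, 0, 0, 0.1, 0, 0, 0], [0, 0, 0, 0, 0, 0, 0], [0, 0, 0, 0, 0, 0, 0]],
])

```text
time_s: 10.82
ee_pos: [506.0, -153.3, 115.8]
ee_rot: [-180.0, 0.1, 164.0]
force: [0.4, 0.2, -2.2]
gripper_width: 23.7
```

move_arm([
  [[0, 0, 0, 0.1, 0, 0, 0], [0, 0, 0, 0.05, 0, 0, 0], [0, 0, 0, 0, 0, 0, 0]],
])

```text
time_s: 11.2
ee_pos: [506.1, -153.4, 114.6]
ee_rot: [-180.0, 0.1, 164.0]
force: [-0.8, 0.9, -1.7]
gripper_width: 23.4
```

move_arm([
  [[0, 0, 0, 0.1, 0, 0, 0], [0, 0, 0, 0.05, 0, 0, 0], [0, 0, 0, 0, 0, 0, 0]],
])

```text
time_s: 11.58
ee_pos: [506.1, -153.4, 114.5]
ee_rot: [-180.0, 0.2, 164.0]
force: [-0.3, 0.5, -1.2]
gripper_width: 23.3
```

move_arm([
  [[0, 0, 0, 0.15, 0, 0, 0], [0, 0, 0, 0.1, 0, 0, 0]],
])

```text
time_s: 11.82
ee_pos: [506.2, -153.6, 114.5]
ee_rot: [-180.0, 0.3, 164.0]
force: [-2.5, 1.5, 6.0]
gripper_width: 24.0
```

move_arm([
  [[0, 0, 0.4, 0.1, 0, -0.002, 0], [0, 0, 0.7, 0.1, 0, -0.001, 0], [0, 0, 0.7, 0.1, 0, 0, 0], [0, 0, 0.7, 0.1, 0, 0, 0], [0, 0, 0.7, 0.1, 0, 0, 0], [0, 0, 0.7, 0.1, 0, 0, 0]],
])

```text
time_s: 12.58
ee_pos: [518.2, -129.0, 115.0]
ee_rot: [-178.4, 1.2, 164.6]
force: [-2.1, -5.3, 7.0]
gripper_width: 23.4
```

```bash
python3 plan.py 533.7 -56.3 114.5 163.95 8 0
```

```text
t12.57 [ 518.2 -129.   115. ] [-178.43    1.15  164.6 ] F [-2.1 -5.3  7. ] w23.4
[[0,0.05,0.93,-0.02,-0.003,0.003,0.001],
[0,0.06,0.93,-0.02,-0.003,0.003,0.001],
[0,0.06,0.93,-0.01,-0.003,0.003,0.001],
[0,0.06,0.93,-0.01,-0.003,0.003,0.001],
[0,0.06,0.93,-0.01,-0.003,0.003,0.001],
[0,0.06,0.93,0,-0.003,0.003,0.001],
[0,0.06,0.93,0,-0.003,0.003,0.001],
[0,0.06,0.93,0,-0.003,0.003,0.001]]
```

move_arm([
  [[0, 0.1, 0.5, 0, -0.012, 0.012, 0.005], [0, 0.1, 0.7, 0, -0.012, 0.01, 0.004], [0, 0.1, 0.7, 0, -0.01, 0.008, 0.003], [0, 0.1, 0.7, 0.05, -0.008, 0.005, 0]],
])

```text
time_s: 13.08
ee_pos: [523.0, -103.8, 114.7]
ee_rot: [179.2, -0.7, 163.9]
force: [-1.5, -4.5, 5.8]
gripper_width: 23.4
```

```bash
python3 plan.py 533.7 -56.3 114.5 163.95 8 0
```

```text
t13.07 [ 523.  -103.8  114.7] [179.22  -0.72 163.86] F [-1.5 -4.5  5.8] w23.4
[[0,0.04,0.61,0.01,0.002,-0.002,0],
[0,0.04,0.61,0.01,0.002,-0.002,0],
[0,0.04,0.61,0.01,0.002,-0.002,0],
[0,0.04,0.61,0.01,0.002,-0.002,0],
[0,0.04,0.61,0.01,0.002,-0.002,0],
[0,0.04,0.61,0.01,0.002,-0.002,0],
[0,0.04,0.61,0,0.002,-0.002,0],
[0,0.04,0.61,0,0.002,-0.002,0]]
```

move_arm([
  [[0, 0.1, 0.5, 0.05, 0.006, -0.004, 0], [0, 0.1, 0.7, 0.05, 0.003, -0.004, 0], [0, 0.1, 0.7, 0.05, 0, 0, 0], [0, 0.1, 0.7, 0.05, 0, 0, 0]],
])

```text
time_s: 13.58
ee_pos: [527.7, -77.6, 114.6]
ee_rot: [179.9, 0.0, 163.9]
force: [0.1, -3.0, -1.7]
gripper_width: 23.4
```

```bash
python3 plan.py 533.7 -56.3 114.5 163.95 4 0
```

```text
t13.57 [527.7 -77.6 114.6] [1.7991e+02 2.0000e-02 1.6392e+02] F [ 0.1 -3.  -1.7] w23.4
[[0,0,0.55,0,0,0,0],
[0,0,0.55,0,0,0,0],
[0,0,0.55,0,0,0,0],
[0,0,0.55,0,0,0,0]]
```

move_arm([
  [[0, 0, 0.5, 0.02, 0, 0, 0], [0, 0, 0.7, 0, 0, 0, 0], [0, 0, 0.7, 0, 0, 0, 0], [0, 0, 0.5, 0, 0, 0, 0], [0, 0, 0, 0, 0, 0, 0], [0, 0, 0, -1, 0, 0, 0], [0, 0, 0, -2, 0, 0, 0], [0, 0, 0, -3, 0, 0, 0], [0, 0, 0, -3, 0, 0, 0], [0, 0, 0, -1, 0, 0, 0], [0, 0, 0, 0, 0, 0, 0]],
])

```text
time_s: 14.95
ee_pos: [531.3, -47.3, 213.2]
ee_rot: [179.4, -0.8, 163.9]
force: [-0.5, 0.0, -3.4]
gripper_width: 23.6
```

```bash
python3 - <<'E'
from h import *
f=grab('side','s2')
a=cv2.imread('pics/s2.png')[150:270,290:430]
w=grab('wrist','w3');b=cv2.imread('pics/w3.png')
cv2.imwrite('pics/c2.png',np.hstack([cv2.resize(a,(400,343)),cv2.resize(b,(400,300))[:343]] if 0 else [cv2.resize(a,(400,300)),cv2.resize(b,(400,300))]))
E
python3 plan.py 522 337 222 161.5 12 0
```

```text
t15.05 [530.8 -47.4 212.2] [179.43  -0.92 163.86] F [-0.1  0.9 -2.9] w23.4
[[0,0.96,3.06,-0.04,0.001,-0.001,0.003],
[0,0.97,3.05,-0.04,0.001,-0.001,0.003],
[0,0.98,3.05,-0.04,0.001,-0.001,0.003],
[0,0.99,3.05,-0.05,0.001,-0.001,0.003],
[0,1,3.04,-0.05,0.001,-0.001,0.003],
[0,1.01,3.04,-0.05,0.001,-0.001,0.003],
[0,1.02,3.04,-0.06,0.001,-0.001,0.003],
[0,1.03,3.03,-0.06,0.001,-0.001,0.003],
[0,1.04,3.03,-0.07,0.001,-0.001,0.003],
[0,1.05,3.03,-0.07,0.001,-0.001,0.003],
[0,1.07,3.02,-0.07,0.001,-0.001,0.003],
[0,1.08,3.02,-0.08,0.001,-0.001,0.003]]
```

View pics/c2.png

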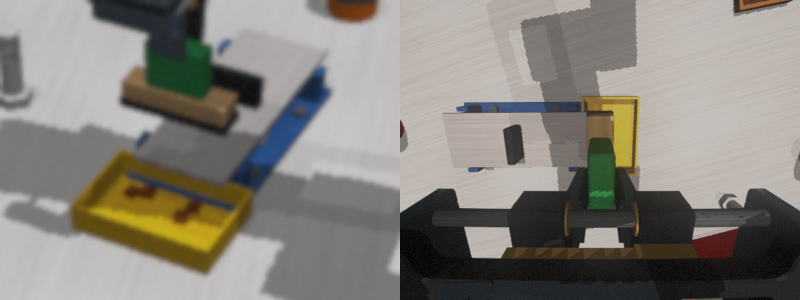

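The left crop (side view) shows the deck clear and chips in the tray at (140,190) and (187,212). The right crop shows the cover still seated. I'll return the scraper, then count the chips.

move_arm([
  [[0, 0.6, 2, 0, 0.003, -0.005, 0.003], [0, 1, 3.2, 0, 0.003, -0.005, 0.003], [0, 1, 3.2, 0, 0, 0, 0.003], [0, 1, 3.2, 0, 0, 0, 0.003], [0, 1, 3.2, 0, 0, 0, 0.003], [0, 1, 3.2, 0, 0, 0, 0.003], [0, 1, 3.2, 0, 0, 0, 0.003], [0, 1, 3.2, 0, 0, 0, 0.003], [0, 1, 3.2, 0, 0, 0, 0.003], [0, 1, 3, 0, 0, 0, 0.003], [0, 1, 2.5, 0, 0, 0, 0.003], [0, 0.5, 1.5, 0, 0, 0, 0.003]],
])

```text
time_s: 16.55
ee_pos: [517.9, 324.9, 194.8]
ee_rot: [-179.2, -2.0, 161.5]
force: [0.4, -0.6, -3.2]
gripper_width: 23.9
```

```bash
python3 - <<'E'
from m import *
for n in('scene','side'):
    f=grab(n,n+'3');w=world(f);k=cv2.cvtColor(cv2.imread(f'pics/{n}3.png'),cv2.COLOR_BGR2HSV).astype(int)
    m=((k[...,0]<15)|(k[...,0]>172))&(k[...,1]>110)&(k[...,2]>30)&(w[...,0]>450)&(w[...,0]<630)&(w[...,1]>-260)&(w[...,1]<40)
    nn,l,st,c=cv2.connectedComponentsWithStats(m.astype(np.uint8))
    for i in range(1,nn):
        if st[i,4]>3: print(n,st[i,4],c[i].round(),np.nanmean(w[l==i],0).round())
a=cv2.resize(cv2.imread('pics/scene3.png')[185:285,170:330],(480,300),interpolation=cv2.INTER_CUBIC)
b=cv2.resize(cv2.imread('pics/side3.png')[160:260,310:410],(300,300),interpolation=cv2.INTER_CUBIC)
cv2.imwrite('pics/c3.png',np.hstack([a,b]))
E
python3 plan.py 522 337 120 161.5 8 0
```

```text
scene 27 [285. 238.] [516. -53.  10.]
scene 25 [292. 242.] [524. -35.   9.]
scene 60 [277. 257.] [573. -66.  10.]
t16.65 [518.2 325.  195. ] [-179.26   -2.01  161.52] F [ 0.3 -0.5 -2.8] w23.3
[[0,-0.03,0.17,0.93,-0.002,-0.004,0],
[0,-0.03,0.17,0.93,-0.002,-0.004,0],
[0,-0.02,0.17,0.94,-0.002,-0.004,0],
[0,-0.02,0.16,0.94,-0.002,-0.004,0],
[0,-0.01,0.16,0.94,-0.002,-0.004,0],
[0,-0.01,0.16,0.94,-0.002,-0.004,0],
[0,-0.01,0.16,0.94,-0.002,-0.004,0],
[0,0,0.16,0.94,-0.002,-0.004,0]]
```

View pics/c3.png

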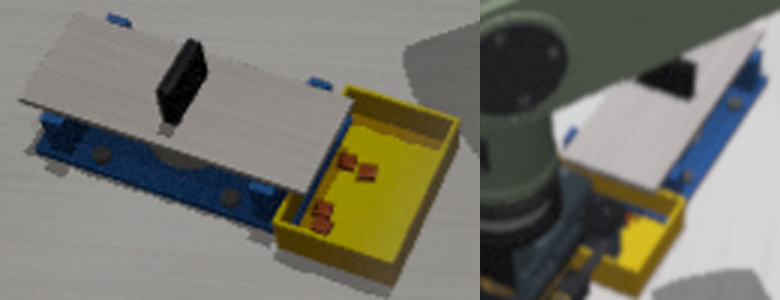

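Scene crop: all four chips are in the tray (345,160; 367,172; 322,210; 322,224), and the cover is clear and seated. Now to put the scraper down.

move_arm([
  [[0, -0.1, 0.3, 0.5, -0.006, -0.012, 0], [0, -0.1, 0.3, 1.2, -0.006, -0.012, 0], [0, 0, 0.3, 1.5, -0.004, -0.008, 0], [0, 0, 0.2, 1.5, 0, -0.003, 0], [0, 0, 0.1, 1.5, 0, 0, 0], [0, 0, 0, 1.5, 0, 0, 0], [0, 0, 0, 1.5, 0, 0, 0], [0, 0, 0, 1, 0, 0, 0], [0, 0, 0, 0, 0, 0, 0]],
])

```text
time_s: 17.77
ee_pos: [524.0, 330.5, 86.0]
ee_rot: [180.0, 0.1, 161.2]
force: [-0.1, 0.2, -2.0]
gripper_width: 23.2
```

```bash
python3 plan.py 522 337 56 161.5 4 0
```

```text
t17.77 [524.  330.5  86. ] [1.7999e+02 1.0000e-01 1.6125e+02] F [-0.1  0.2 -2. ] w23.2
[[0,0.1,0.14,0.75,0,0,-0.001],
[0,0.1,0.14,0.75,0,0,-0.001],
[0,0.1,0.14,0.75,0,0,-0.001],
[0,0.1,0.14,0.75,0,0,-0.001]]
```

move_arm([
  [[0, 0.1, 0.2, 0.6, 0, 0, 0], [0, 0.1, 0.2, 0.7, 0, 0, 0], [0, 0, 0.1, 0.7, 0, 0, 0], [0, 0, 0, 0.5, 0, 0, 0], [0, 0, 0, 0, 0, 0, 0], [0, 0, 0, 0, 0, 0, 0]],
])

```text
time_s: 18.52
ee_pos: [524.7, 337.2, 60.6]
ee_rot: [179.9, 0.2, 161.3]
force: [0.7, -0.4, -1.7]
gripper_width: 23.2
```

move_arm([
  [[0, 0.1, 0, 0.2, 0, -0.002, 0], [0, 0, 0, 0.15, 0, 0, 0], [0, 0, 0, 0.1, 0, 0, 0], [0, 0, 0, 0, 0, 0, 0]],
])

```text
time_s: 19.02
ee_pos: [524.2, 337.6, 56.7]
ee_rot: [179.8, 0.4, 161.3]
force: [-0.2, 0.3, -1.2]
gripper_width: 23.2
```

move_arm([
  [[0, 0, 0, 0.1, 0.003, -0.005, 0], [0, 0, 0, 0.05, 0, 0, 0], [0, 0, 0, 0.05, 0, 0, 0]],
])

```text
time_s: 19.4
ee_pos: [524.6, 337.7, 56.6]
ee_rot: [179.9, 0.8, 161.3]
force: [-0.8, -0.7, 4.4]
gripper_width: 23.7
```

Contact. Release and rise.

move_arm([
  [[1, 0, 0, 0, 0, 0, 0], [1, 0, 0, 0, 0, 0, 0], [1, 0, 0, 0, 0, 0, 0], [1, 0, 0, 0, 0, 0, 0], [1, 0, 0, 0, 0, 0, 0], [1, 0, 0, 0, 0, 0, 0]],
])

```text
time_s: 20.15
ee_pos: [525.1, 338.2, 55.7]
ee_rot: [179.9, 0.8, 161.3]
force: [0.9, 0.5, -0.9]
gripper_width: 80.5
```

move_arm([
  [[1, 0, 0, -0.5, 0, 0, 0], [1, 0, 0, -1.5, 0, -0.006, 0], [1, 0, 0, -3, 0, -0.004, 0], [1, 0, 0, -3, 0, 0, 0], [1, 0, 0, -3, 0, 0, 0], [1, 0, 0, -3, 0, 0, 0], [1, 0, 0, -1, 0, 0, 0], [1, 0, 0, 0, 0, 0, 0]],
])

```text
time_s: 21.15
ee_pos: [521.9, 339.3, 216.7]
ee_rot: [179.6, 1.7, 161.2]
force: [-0.5, -0.0, -0.8]
gripper_width: 91.0
```

```bash
python3 - <<'E'
from h import *
f=grab('scene','s4');w=world(f);h=cv2.cvtColor(cv2.imread('pics/s4.png'),cv2.COLOR_BGR2HSV)
m=(h[...,0]>50)&(h[...,0]<75)&(h[...,1]>110)&(w[...,2]>88)&(w[...,2]<108)&(w[...,0]>450)&(w[...,1]<580)
nn,l,st,c=cv2.connectedComponentsWithStats(m.astype(np.uint8))
for i in range(1,nn):
    if st[i,4]>15: print(st[i,4],np.nanmean(w[l==i],0).round(1),cv2.minAreaRect(w[l==i][:,:2].astype(np.float32))[2])
E
python3 plan.py 496 -187 200 163.95 14 1
```

```text
202 [527.4 334.9  95.3] 72.0273208618164
228 [523.1 475.1  95.1] 35.491886138916016
314 [664.9 542.   94.6] 41.86022186279297
t21.20 [521.7 339.2 216.1] [179.65   1.61 161.24] F [ 0.1  0.7 -0. ] w91.1
[[1,-1.03,-3.62,0.12,0,0.002,-0.003],
[1,-1.02,-3.62,0.12,0,0.002,-0.003],
[1,-1.01,-3.63,0.12,0,0.002,-0.003],
[1,-1,-3.63,0.12,0,0.002,-0.003],
[1,-0.98,-3.63,0.12,0,0.002,-0.003],
[1,-0.97,-3.64,0.12,0,0.002,-0.003],
[1,-0.96,-3.64,0.12,0,0.002,-0.003],
[1,-0.95,-3.64,0.12,0,0.002,-0.003],
[1,-0.94,-3.64,0.12,0,0.002,-0.003],
[1,-0.92,-3.65,0.12,0,0.002,-0.003],
[1,-0.91,-3.65,0.12,0,0.002,-0.003],
[1,-0.9,-3.65,0.12,0,0.002,-0.003],
[1,-0.89,-3.66,0.12,0,0.002,-0.003],
[1,-0.87,-3.66,0.12,0,0.002,-0.003]]
```

The scraper is standing on the bench (grip top z about 96). Over to the handle, stopping short of it.

move_arm([
  [[1, -0.6, -2, 0, 0, 0.01, -0.004], [1, -1.1, -4, 0, 0, 0.01, -0.004], [1, -1.1, -4.2, 0, 0, 0.008, -0.004], [1, -1.1, -4.2, 0, 0, 0, -0.004], [1, -1.1, -4.2, 0, 0, 0, -0.004], [1, -1.1, -4.2, 0, 0, 0, -0.004], [1, -1, -4.2, 0, 0, 0, -0.004], [1, -1, -4.2, 0, 0, 0, -0.004], [1, -1, -4.2, 0, 0, 0, -0.004], [1, -1, -4.2, 0, 0, 0, -0.004], [1, -1, -3.5, 0, 0, 0, -0.004], [1, -0.6, -2, 0, 0, 0, -0.004]],
])

```text
time_s: 22.7
ee_pos: [488.1, -140.4, 196.9]
ee_rot: [-179.6, -1.8, 164.3]
force: [-0.3, 0.1, -0.1]
gripper_width: 90.8
```

```bash
python3 plan.py 496 -187 190 163.95 6 1
```

```text
t22.70 [ 488.1 -140.4  196.9] [-179.58   -1.76  164.28] F [-0.3  0.1 -0.1] w90.8
[[1,-0.34,-0.71,0.11,-0.001,-0.005,0.001],
[1,-0.34,-0.71,0.11,-0.001,-0.005,0.001],
[1,-0.34,-0.71,0.11,-0.001,-0.005,0.001],
[1,-0.34,-0.71,0.11,-0.001,-0.005,0.001],
[1,-0.34,-0.71,0.11,-0.001,-0.005,0.001],
[1,-0.34,-0.71,0.11,-0.001,-0.005,0.001]]
```

move_arm([
  [[1, -0.4, -0.7, 0, -0.003, -0.012, 0.003], [1, -0.4, -0.8, 0, -0.002, -0.01, 0.002], [1, -0.4, -0.8, 0, 0, -0.006, 0], [1, -0.3, -0.7, 0, 0, 0, 0], [1, -0.2, -0.5, 0, 0, 0, 0], [1, 0, -0.2, 0, 0, 0, 0], [1, 0, 0, 0, 0, 0, 0]],
])

```text
time_s: 23.58
ee_pos: [493.5, -181.4, 194.2]
ee_rot: [-179.9, -0.3, 164.0]
force: [-0.5, 0.8, -0.2]
gripper_width: 91.1
```

```bash
python3 - <<'E'
from m import *
f=grab('wrist','w5');w=world(f)
z=w[...,2];m=((z>100)&(z<107)).astype(np.uint8)
nn,l,st,c=cv2.connectedComponentsWithStats(m)
for i in range(1,nn):
    if st[i,4]>150: print('z105 comp',st[i],cv2.minAreaRect(w[l==i][:,:2].astype(np.float32)))
m=(abs(z-59)<3).astype(np.uint8);nn,l,st,c=cv2.connectedComponentsWithStats(m);i=1+np.argmax(st[1:,4]);print('deck',st[i],np.median(z[l==i]),cv2.minAreaRect(w[l==i][:,:2].astype(np.float32)))
E
python3 plan.py 496 -187 120 163.95 6 1
```

```text
z105 comp [309 207  16  61 873] ((495.0068359375, -187.21234130859375), (13.746909141540527, 58.4821662902832), 73.22586822509766)
deck [  189   179   256    99 21419] 59.284741801931176 ((499.278076171875, -188.8406219482422), (260.85235595703125, 108.55633544921875), 73.88922882080078)
t23.62 [ 493.5 -181.3  194.2] [-179.95   -0.35  163.99] F [-0.4  0.9  0.4] w90.8
[[1,-0.07,-0.08,1.24,0,-0.001,0],
[1,-0.07,-0.08,1.24,0,-0.001,0],
[1,-0.07,-0.08,1.24,0,-0.001,0],
[1,-0.07,-0.08,1.24,0,-0.001,0],
[1,-0.07,-0.08,1.24,0,-0.001,0],
[1,-0.07,-0.08,1.24,0,-0.001,0]]
```

View pics/w5.png

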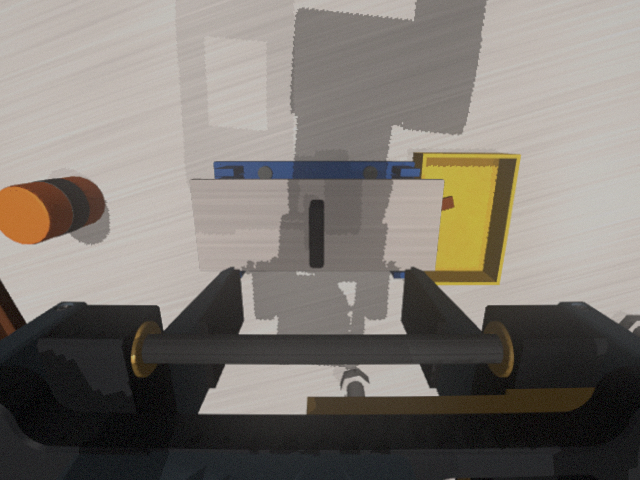

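The handle (316,233) lies between the open fingers and the deck is clear. Descending.

move_arm([
  [[1, -0.2, -0.2, 0.6, 0, -0.004, 0], [1, -0.1, -0.2, 1.4, 0, -0.002, 0], [1, 0, -0.1, 1.5, 0, 0, 0], [1, 0, 0, 1.5, 0, 0, 0], [1, 0, 0, 1.5, 0, 0, 0], [1, 0, 0, 1.5, 0, 0, 0], [1, 0, 0, 1, 0, 0, 0], [1, 0, 0, 0, 0, 0, 0]],
])

```text
time_s: 24.62
ee_pos: [492.2, -186.1, 94.9]
ee_rot: [-180.0, -0.4, 164.0]
force: [0.1, 0.4, 0.0]
gripper_width: 91.3
```

```bash
python3 plan.py 495.3 -187.2 65 163.9 4 1
```

```text
t24.62 [ 492.2 -186.1   94.9] [-180.     -0.37  164.01] F [0.1 0.4 0. ] w91.3
[[1,-0.09,-0.01,0.75,0,-0.002,0.001],
[1,-0.08,-0.01,0.75,0,-0.002,0.001],
[1,-0.08,-0.01,0.75,0,-0.002,0.001],
[1,-0.08,-0.01,0.75,0,-0.002,0.001]]
```

move_arm([
  [[1, -0.2, 0, 0.6, 0, -0.006, 0.001], [1, -0.2, 0, 0.8, 0, -0.003, 0], [1, -0.1, 0, 0.8, 0, 0, 0], [1, 0, 0, 0.5, 0, 0, 0], [1, 0, 0, 0.1, 0, 0, 0], [1, 0, 0, 0, 0, 0, 0], [1, 0, 0, 0, 0, 0, 0]],
])

```text
time_s: 25.5
ee_pos: [498.5, -188.0, 66.0]
ee_rot: [-180.0, 0.3, 164.0]
force: [-0.1, -0.4, 0.0]
gripper_width: 91.3
```

```bash
python3 plan.py 495.3 -187.2 65 163.9 1 1
```

```text
t25.50 [ 498.5 -188.    66. ] [-179.98    0.34  163.95] F [-0.1 -0.4  0. ] w91.3
[[1,0.33,-0.01,0.1,0,0.006,0.001]]
```

move_arm([
  [[1, 0.25, 0, 0.05, 0, 0.006, 0], [1, 0, 0, 0, 0, 0, 0], [0, 0, 0, 0, 0, 0, 0], [0, 0, 0, 0, 0, 0, 0], [0, 0, 0, 0, 0, 0, 0], [0, 0, 0, 0, 0, 0, 0], [0, 0, 0, 0, 0, 0, 0], [0, 0, 0, 0, 0, 0, 0], [0, 0, 0, 0, 0, 0, 0], [0, 0, 0, 0, 0, 0, 0], [0, 0, 0, 0, 0, 0, 0]],
], force=50)

```text
time_s: 26.88
ee_pos: [496.1, -187.6, 65.9]
ee_rot: [-179.9, 0.0, 164.0]
force: [0.6, 0.5, 0.6]
gripper_width: 12.9
```

```bash
python3 plan.py 495.3 -187.2 65 163.9 1 1
```

```text
t26.88 [ 496.1 -187.6   65.9] [-1.7995e+02  3.0000e-02  1.6396e+02] F [0.6 0.5 0.6] w12.9
[[1,0.09,0.02,0.09,-0.001,0,0.001]]
```

Gripped. Lifting gently.

move_arm([
  [[0, 0, 0, -0.3, 0, 0, 0], [0, 0, 0, -0.5, 0, 0, 0], [0, 0, 0, -0.6, 0, 0, 0], [0, 0, 0, -0.7, 0, 0, 0], [0, 0, 0, -0.7, 0, 0, 0]],
])

```text
time_s: 27.5
ee_pos: [493.5, -186.4, 92.8]
ee_rot: [180.0, -0.4, 164.0]
force: [0.7, 0.4, -5.5]
gripper_width: 13.0
```

```bash
python3 plan.py 496 -187.5 186 163.95 9 0
```

```text
t27.50 [ 493.5 -186.4   92.8] [179.99  -0.4  163.96] F [ 0.7  0.4 -5.5] w13.0
[[0,-0.02,0,-1.04,0,-0.001,0],
[0,-0.02,0,-1.04,0,-0.001,0],
[0,-0.02,0,-1.04,0,-0.001,0],
[0,-0.03,0,-1.04,0,-0.001,0],
[0,-0.03,0,-1.04,0,-0.001,0],
[0,-0.03,0,-1.04,0,-0.001,0],
[0,-0.03,0,-1.04,0,-0.001,0],
[0,-0.03,0,-1.04,0,-0.001,0],
[0,-0.03,0,-1.04,0,-0.001,0]]
```

move_arm([
  [[0, -0.1, 0, -0.9, 0, -0.003, 0], [0, -0.1, 0, -1, 0, -0.003, 0], [0, -0.1, 0, -1, 0, -0.001, 0], [0, 0, 0, -1, 0, -0.001, 0], [0, 0, 0, -1, 0, -0.001, 0], [0, 0, 0, -1, 0, -0.001, 0], [0, 0, 0, -1, 0, 0, 0], [0, 0, 0, -0.8, 0, 0, 0], [0, 0, 0, -0.4, 0, 0, 0], [0, 0, 0, 0, 0, 0, 0], [0, 0, 0, 0, 0, 0, 0]],
])

```text
time_s: 28.88
ee_pos: [496.5, -187.3, 180.4]
ee_rot: [-180.0, 0.3, 164.0]
force: [-0.1, 0.6, -6.0]
gripper_width: 13.2
```

```bash
python3 plan.py 496 -187.5 186 163.95 2 0
```

```text
t28.88 [ 496.5 -187.3  180.4] [-180.      0.29  163.96] F [-0.1  0.6 -6. ] w13.2
[[0,0.02,-0.02,-0.28,0,0.003,0],
[0,0.02,-0.02,-0.28,0,0.003,0]]
```

move_arm([
  [[0, 0, 0, -0.3, 0, 0.005, 0], [0, 0, 0, -0.3, 0, 0, 0], [0, 0, 0, 0, 0, 0, 0], [0, 0, 0, 0, 0, 0, 0], [0, 0, 0, 0, 0, 0, 0], [0, 0, 0, 0, 0, 0, 0]],
])

```text
time_s: 29.62
ee_pos: [496.1, -187.1, 186.0]
ee_rot: [180.0, -0.1, 164.0]
force: [-0.1, -0.5, -5.4]
gripper_width: 13.3
```

```bash
python3 - <<'E'
from h import *
s=monitor.state();print(s['ee_pos'],s['ee_rot'],s['force'],s['gripper_width'],np.abs(s['qvel']).max())
f=grab('scene','s6');w=world(f);g=grab('side','s7')
z=w[...,2];m=((z>160)&(z<190)&(w[...,0]>400)&(w[...,0]<600)&(w[...,1]>-340)&(w[...,1]<-40));h=cv2.cvtColor(cv2.imread('pics/s6.png'),cv2.COLOR_BGR2HSV)
m&=(h[...,1]<50)&(h[...,2]>70)
q=w[m];q=q[abs(q[:,2]-np.median(q[:,2]))<5];A=np.c_[q[:,:2]-q[:,:2].mean(0),np.ones(len(q))];k=np.linalg.lstsq(A,q[:,2],rcond=None)[0]
print(len(q),'z,tilt deg',k[2],np.degrees(k[:2]),cv2.minAreaRect(q[:,:2].astype(np.float32)))
a=cv2.imread('pics/s6.png')[100:400,100:500];b=cv2.imread('pics/s7.png')[100:400,180:580]
cv2.imwrite('pics/c6.png',np.hstack([a,b]))
E
```

```text
[ 496.10553865 -187.08817401  185.99198985] [ 1.79992140e+02 -1.13449441e-01  1.63964211e+02] [-0.1284234  -0.54921849 -5.39232451] 13.327726346393366 0.1678854111198649
3383 z,tilt deg 177.75694035156917 [0.12421111 0.12373112] ((496.3045349121094, -187.34425354003906), (262.8676452636719, 103.73397827148438), 74.1981201171875)
```

View pics/c6.png

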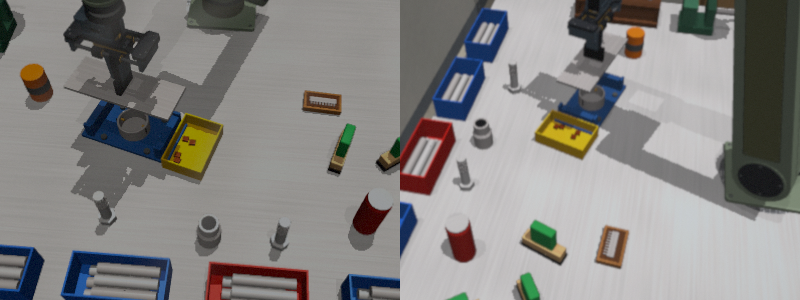

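The cover is held level at z about 178 (12 cm up) and the socket shows at (133,125). The chips are in the tray, the scraper stands at (343,147), and the bystanders haven't moved. Handing in.

```bash
python3 -c "
from workcell import job; print(job.job_done())"
```

```text
the job is handed in; nothing more can be done
None
```

The job is done and handed in at about 30 s of the 72 s allowed. I swept all four chips off the cover into the tray with the nearest scraper. The scraper is back on the bench within a few mm of its first spot, and released. I then lifted the cover by its handle straight up.

**Last checks**
- **Cover:** it was held about 120 mm up, with its top face at z ≈ 178 mm. Tilt measured about 0.1–0.2° and the arm was still. The load on the wrist was about 5.4 N and the jaw opening about 13 mm, so the grip was firm.
- **Chips:** all four showed separately in the tray just after the stroke. The final picture shows chips in the tray and none elsewhere.
- **Scraper and bystanders:** the scraper was standing upright, and by eye the other things were where they started.

**Small deviations**
- During the stroke the scraper drifted about 5 mm sideways and tilted up to 1.6°. I corrected both, and the cover stayed on its seat.
- After I released the scraper, the scene camera put its grip a few mm further from the base in x than at the start.

No check failed.

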